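# Refit the spacer, washer and click-on retainer on a pump shaft

## Task

Rebuild the drive shaft of the blood-pump head: slide the tall spacer sleeve onto the shaft down to the bearing, then the wide-bored washer on top of it, and last the square-holed retainer, feeling for the shaft's squared end and pushing it gently past the two spring balls until it clicks fully home on the washer. Do not force anything against the pump, let go of everything, and leave all other things on the bench where they are.

Things in the scene. Friction and masses are not known exactly. Their poses are not given: they have to be found in the camera images.
- seat (a point): Centre of the bearing's upper face (52 mm across, level) on the pump head, where the stack begins: on the shaft's axis, 72 mm above the bench. The pump head is a fixed white 200 x 200 mm block, axes along its sides; its metal deck is 60 mm above the bench. A steel half-ring 12 mm high stands on the deck 76 to 88 mm from the axis, on the +x half.
- shaft_top (a point): Middle of the upright steel shaft's top, 65 mm above the bearing face. The shaft is round, 16 mm across, up to 26 mm above the bearing, then tapers; from 29 to 61 mm it is square (greased), 11 mm across flats, then tapers to 7 mm at the top. The square stands stiffly turned by up to 0.5 rad either way from the housing's sides: this angle is NOT in the readings; find it by feel or sight.
- balls (a point): Point on the shaft's axis 50 mm above the bearing face. Here a sprung ball stands 2.5 mm out of each of two opposite flats. Pushing the retainer down over the balls takes roughly 4 to 12 N; then they spring out above it and hold it.
- spacer_mid (a point): Centre (half-way up) of the spacer: plain steel sleeve, 34 mm across, 24 mm tall, bore 19 mm; lies upright on the bench, axis z. Fitted, its centre is 12 mm above the bearing face.
- washer_mid (a point): Centre (half-way up) of the washer to fit: flat steel ring, 44 mm across, 8 mm thick, bore 19 mm; lies flat, axis z. Fitted, its centre is 28 mm above the bearing face.
- retainer_mid (a point): Centre (half-way up) of the retainer: dark steel, 14 mm thick, 30 mm wide (its y), 59 mm long (its x) with a 22 mm wide rounded ear at each end. A 13 mm square hole, sides along x and y, goes through its centre: it fits at any quarter turn, entering within about 0.1 rad of the shaft's angle, else it rests on the tapered corners. Home, its centre is 39 mm above the bearing face.
- small_washer: Bystander lying among the parts: flat steel ring 44 mm across, 8 mm thick, but with a bore of only 10 mm (does not fit the shaft). Origin at the centre of its underside.
- jar: Bystander among the parts: small screw jar, 32 mm across, 34 mm tall. Origin at its underside.
- wrench: Bystander: wrench, 170 mm long, lying along its x. Origin on its underside.
- screwdriver: Bystander: screwdriver, 190 mm long, lying along its x. Origin on its underside.
- bottle: Bystander: white bottle, 60 mm across, 150 mm tall. Origin at its underside.
- castor: Bystander: castor wheel lying flat, 100 mm across, 34 mm tall. Origin at its underside.
- gauge: Bystander: round pressure gauge lying on its back, 64 mm across, 27 mm tall. Origin at its underside.

How it is judged:
On the way, in this order (a step that is already met when the one before it is completed fails the run):
1. the spacer is on the shaft, resting on the bearing (z of spacer_mid in the frame of seat between 0.0102 and 0.0138 m and horizontal distance between spacer_mid and seat below 0.003 m and angle between spacer_mid's own z axis and vertical below 0.08 rad), for 0.2 s.
2. then the washer lies on the spacer (all of step 1 and z of washer_mid in the frame of seat between 0.0262 and 0.0298 m and horizontal distance between washer_mid and seat below 0.003 m and angle between washer_mid's own z axis and vertical below 0.08 rad), for 0.2 s.
3. then the retainer is snapped home on the washer (all of step 2 and z of retainer_mid in the frame of seat between 0.0372 and 0.0408 m and horizontal distance between retainer_mid and seat below 0.003 m and angle between retainer_mid's own z axis and vertical below 0.08 rad), for 0.2 s.
At the end, for the whole second after the job is handed in: Spacer, washer and retainer, in this order from the bearing up, are stacked on the shaft and at rest: each within 1.8 mm of its fully seated height (centres 12, 28 and 39 mm above the bearing face), within 3 mm of the shaft's axis and level within 0.08 rad (all of step 3 and linear speed of each of spacer, washer, retainer below 0.02 m/s); the robot touches nothing.
It fails at once if the pump head with its shaft is pushed, struck or wedged with more than 100 N (all contacts added) (contact force between pump and anything else above 100 N).
It fails at once if a bystander is moved by more than 30 mm (distance of any of small_washer, jar, wrench, screwdriver, bottle, castor, gauge from where it was at the start of the episode above 0.03 m).
It also fails if it takes over 72 s, if anything falls off the work surface, if the arm or the gripper's body presses on something with over 40 N, if the wrist force passes 120 N, or if a joint passes its speed limit or range.

## Robot

A 6-joint arm with a two-finger parallel gripper is mounted at the origin on the work surface. World frame = base frame: x ahead of the robot, y to its left, z up, the work surface at z = 0. Lengths are in m, angles in rad, forces in N, time in s.
With the tool pointing down it reaches from about 0.4 to 0.825 m from the base axis. Payload 7 kg.
Tool frame: the origin (TCP) lies on the front face of the gripper's body, between the roots of the fingers; the fingertips stand 66 mm ahead of it and the grasp point (between the pads) lies 47 mm ahead of it; z points along the fingers, y is the line along which they close (so a half turn about z gives the same grasp; the last joint's range is limited). The gripper opens to 88 mm and grips with 3 to 60 N. Pads are 19 mm wide; open, the fingers measure 130 mm over their backs; the gripper's body (78 mm by 193 mm) begins 47 mm behind the grasp point.
Start: joints at [-0.829, 0.359, 0.012, 0, -1.224, -0.288], TCP at [0.296, -0.607, 0.292] pointing down, gripper open.
Joint ranges: [-3.07, 3.07], [-1.43, 2.12], [-1.02, 1.25], [-3.03, 1.67], [-3.05, -0], [-3.03, 3.03]. Speed limits (rad/s): [2.39, 2.39, 3.01, 3.14, 3.14, 3.14].

## Interface

Orientations are given as [roll, pitch, yaw] about the fixed x, y, z axes, in that order (R = Rz(yaw) Ry(pitch) Rx(roll)).
In Python, from station import arm gives the robot as it stands. The module is installed in compiled form; this text tells all that it offers.
- The arm moves only by the tool move_arm, never from a script. Its argument "increments" is a list of rows, each an object of numbers: "jaw": the gripper command: -1 is shut, 1 is fully open, values between are in proportion; "dx", "dy", "dz": the shift along the tool's x, y, z in m; "twist": the turn about the tool's z in rad. A call has 1 to 12 rows; each row shifts and turns the commanded pose from where the row before left it, along the tool's axes as they then stand; what a row does not reach is not made up. A row lasts 1/12 s, in which the tool goes at most 41.7 mm and 7.16 degrees, less where a joint would pass 70% of its speed; a pose out of reach is approached as far as the arm can. A call is refused whole if a number of a shift passes 0.0417 or a number of a turn 0.125, either way. A call with a gripper value outside its range is refused whole. The fingers move at their own pace and stop on an object; "force" is the grip in N (left out, the last holds). Time passes only in rows, so rows that do not move let the fingers close. It gives the time, the measured TCP pose, the force, the opening and the grip force at its end, in the units of the state.
- arm.get_state(): the state, without advancing time (a new reading comes with each control period).
- arm.grab_frame(name): name is "scene" or "top" or "wrist"; returns the picture (480x640x3 uint8, blue, green, red); there is no depth.
- arm.camera_info(name): a dict with "K" (3x3 intrinsics, pixels), "extrinsics" (4x4, takes a point from camera to world coordinates). Camera axes: x right, y down, z forward; pixel columns grow to the right and rows downward; lengths in m; the calibration is good to about 2 mm. A picture is of the moment at which its call begins: read the wrist's pose just before it. camera_info takes no time and is no camera call; for the wrist camera it gives the pose at the moment of the call.
- arm.job_done(): hands the job in; it is judged then, once.
Trained networks look in the newest picture that a camera, given by its name, has taken for a name from the list of things; names that differ only in an ending like _2 or _b are one class to them, and where a whole thing is asked for, a point or a joint stands for the part that bears it (a point fixed in the world has none). Each returns a list of dicts, best first, with "score" (0 to 1); they miss things now and then, are a little off and sometimes report something else, mostly with a low value. They report only what shows in the picture. A call takes as long as a camera call.
- arm.find_in(camera, name): "position" ([x, y, z] in m, in world coordinates, good to about 4 mm: the middle of the surface that is visible of it).
- arm.silhouettes(camera, name): "pixels" (480x640 bool, what is visible of it).
- arm.pinpoint(camera, name): "position" ([x, y, z] in m, in world coordinates, good to about 4 mm: a listed point, or the origin of a listed thing).
The state is a dict: "t": time; "q": joint angles; "qd": joint speeds; "joint_efforts": joint torques, N m; "eef_pos": TCP position; "ee_rot": TCP orientation; "force": force on the tool from outside, world axes, zero at the start; "moment": the same for the moment, N m; "width": finger opening in m; "gripper_force": force on a finger pad.
Only numpy, scipy, OpenCV 4.12 (cv2) and the standard library are available. Lean on these libraries where they do the work, as an engineer would, in place of code of your own. Each camera call takes 0.05 s, during which the arm holds its last target. There are 200 camera calls.

## Working session

There is one attempt and no reset: what is moved stays moved. The work goes in short steps, Python scripts to look and compute and a tool call to move; the robot and the scene stay as the last step left them, time stands still between calls to the robot, and variables do not carry over. Pictures are saved under pics/ and viewed, at most 10 in all, crops included, and the job is handed in when it is done.

Besides the shell and the picture viewer there is one more tool, called after "Call:" in YAML: its name, and indented under it one key for each argument. move_arm: Moves the arm, as the interface text tells. Its arguments: {"type":"object","properties":{"increments":{"type":"array"},"force":{"type":"number"}},"required":["increments"]}

```bash
mkdir -p pics; python3 - <<'E'
from station import arm
import cv2,numpy as np
s=arm.get_state(); print({k:np.round(v,3).tolist() for k,v in s.items()})
for c in("top","scene"):
    im=arm.grab_frame(c); cv2.imwrite(f"pics/{c}0.png",im)
    i=arm.camera_info(c); print(c,np.round(i["K"],1).tolist(),np.round(i["extrinsics"],3).tolist())
    for n in ["seat","shaft_top","spacer_mid","washer_mid","retainer_mid","small_washer","jar"]:
        print(n,[(np.round(d["position"],4).tolist(),round(d["score"],2)) for d in arm.pinpoint(c,n)[:3]])
E
```

```text
{'t': 0.0, 'q': [-0.829, 0.359, 0.011, -0.0, -1.224, -0.288], 'qd': [-0.0, 0.001, -0.002, 0.0, 0.001, -0.001], 'joint_efforts': [-0.001, -58.272, 29.307, 6.997, 0.007, -0.0], 'eef_pos': [0.296, -0.606, 0.291], 'ee_rot': [3.14, -0.0, -2.688], 'force': [0.465, -0.74, 0.937], 'moment': [0.007, 0.03, -0.014], 'gripper_force': 0.0, 'width': 0.087}
top [[465.6, 0.0, 320.3], [0.0, 465.6, 239.6], [0.0, 0.0, 1.0]] [[-0.013, -0.992, 0.124, 0.512], [-1.0, 0.011, -0.016, 0.026], [0.014, -0.124, -0.992, 1.054], [0.0, 0.0, 0.0, 1.0]]
seat [([0.6158, 0.1649, 0.0692], 0.74)]
shaft_top [([0.6067, 0.163, 0.1394], 0.7)]
spacer_mid []
washer_mid [([0.5963, -0.0979, 0.0063], 0.71), ([0.7982, -0.0251, 0.0023], 0.57), ([0.6639, 0.4344, -0.0035], 0.17)]
retainer_mid [([0.6288, -0.2687, 0.009], 0.66)]
small_washer [([0.46, -0.1048, 0.0006], 0.53)]
jar [([0.5438, -0.1873, -0.0009], 0.57)]
scene [[533.6, 0.0, 322.2], [0.0, 533.6, 240.1], [0.0, 0.0, 1.0]] [[0.704, 0.589, -0.397, 1.108], [0.71, -0.596, 0.375, -0.458], [-0.016, -0.546, -0.838, 1.132], [0.0, 0.0, 0.0, 1.0]]
seat [([0.6108, 0.1698, 0.0749], 0.82), ([0.7929, -0.024, 0.0011], 0.47), ([0.6649, 0.4302, -0.0019], 0.34)]
shaft_top [([0.6077, 0.165, 0.1374], 0.57), ([0.6317, -0.2677, 0.0055], 0.32)]
spacer_mid [([0.4645, -0.2622, 0.0141], 0.47)]
washer_mid [([0.5951, -0.0991, 0.0083], 0.77)]
retainer_mid [([0.6326, -0.2654, 0.0047], 0.86), ([0.5432, -0.1845, -0.0], 0.64)]
small_washer [([0.4654, -0.1057, 0.0038], 0.46)]
jar [([0.5437, -0.1849, -0.0004], 0.68)]
```

View pics/top0.png

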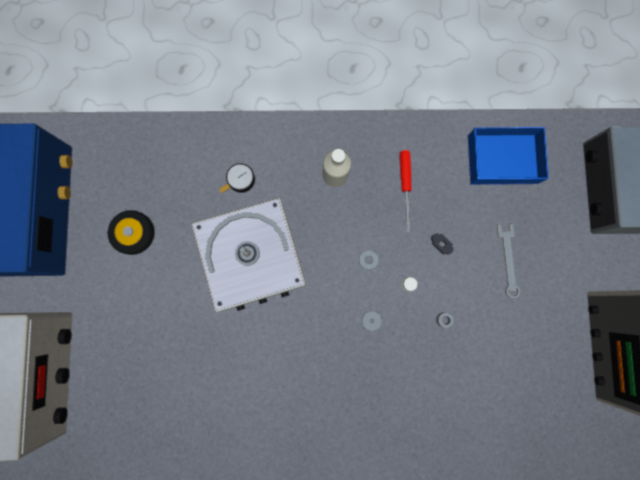

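View pics/scene0.png

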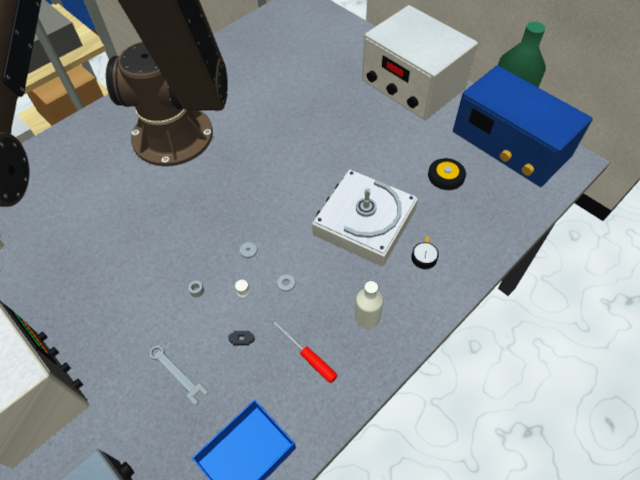

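Top view: spacer (445,320), wide washer (369,260), small washer (372,321), jar (411,284), retainer (442,244), shaft (247,253); the scene view agrees with this.

```bash
cat > h.py <<'E'
from station import arm
import cv2,numpy as np
from scipy.spatial.transform import Rotation as Ro
def plan(x,y,z,yaw=None):
    s=arm.get_state(); p=np.array(s["eef_pos"]); R=Ro.from_euler("xyz",s["ee_rot"]).as_matrix()
    d=R.T@(np.array([x,y,z])-p); c=s["ee_rot"][2]
    tw=0 if yaw is None else -((yaw-c+np.pi/2)%np.pi-np.pi/2)
    print("pose",p.round(4),np.round(s["ee_rot"],4),"d_tool",d.round(4),"twist",round(tw,4),"F",np.round(s["force"],2),"q6",round(s["q"][5],3))
def proj(c,P):
    i=arm.camera_info(c);E=np.linalg.inv(i["extrinsics"]);q=i["K"]@(E[:3,:3]@P+E[:3,3]);return q[:2]/q[2]
def ray(c,uv,z,info=None):
    i=info or arm.camera_info(c);E=np.array(i["extrinsics"]);d=E[:3,:3]@np.linalg.solve(i["K"],[uv[0],uv[1],1.]);o=E[:3,3]
    return o+d*(z-o[2])/d[2]
E
python3 - <<'E'
from h import *
for c,uv,z in[("top",(445,319.5),.024),("top",(369,260),.008),("top",(442,244),.014)]: print(ray(c,uv,z).round(4))
plan(.50,-.2,.28)
i=arm.camera_info("wrist"); print(i["extrinsics"],i["K"])
E
```

```text
[ 0.461  -0.2607  0.024 ]
[ 0.5949 -0.0993  0.008 ]
[ 0.6286 -0.2645  0.014 ]
pose [ 0.2959 -0.6067  0.2922] [-3.1415  0.     -2.6878] d_tool [-0.3617  0.276   0.0122] twist 0 F [-0.2   0.32 -0.04] q6 -0.288
[[-4.37790245e-01  8.68269105e-01  2.33341944e-01  2.33481105e-01]
 [ 8.99076691e-01  4.23047481e-01  1.12658476e-01 -6.36491618e-01]
 [-8.96847348e-04  2.59113085e-01 -9.65846574e-01  3.84709841e-01]
 [ 0.00000000e+00  0.00000000e+00  0.00000000e+00  1.00000000e+00]] [[369.43487566   0.         316.17759982]
 [  0.         369.43487566 238.39428445]
 [  0.           0.           1.        ]]
```

Call:
move_arm:
  increments:
    - {"dx":-0.03,"dy":0.023,"dz":0.001,"jaw":1}
    - {"dx":-0.03,"dy":0.023,"dz":0.001}
    - {"dx":-0.03,"dy":0.023,"dz":0.001}
    - {"dx":-0.03,"dy":0.023,"dz":0.001}
    - {"dx":-0.03,"dy":0.023,"dz":0.001}
    - {"dx":-0.03,"dy":0.023,"dz":0.001}
    - {"dx":-0.03,"dy":0.023,"dz":0.001}
    - {"dx":-0.03,"dy":0.023,"dz":0.001}
    - {"dx":-0.03,"dy":0.023,"dz":0.001}
    - {"dx":-0.03,"dy":0.023,"dz":0.001}
    - {"dx":-0.03,"dy":0.023,"dz":0.001}
    - {"dx":-0.03,"dy":0.023,"dz":0.001}

```text
$.increments[0]: bad value
```

```bash
python3 - <<'E'
from h import *
plan(.461,-.261,.15)
im=arm.grab_frame("wrist"); cv2.imwrite("pics/w1.png",im)
for n,zt in [("spacer_mid",.024),("washer_mid",.008),("retainer_mid",.014)]:
    print(n,[(np.round(d["position"],4).tolist(),round(d["score"],2)) for d in arm.pinpoint("wrist",n)[:2]])
    for d in arm.silhouettes("wrist",n)[:2]:
        m=d["pixels"].astype(np.uint8); (cx,cy),(w,h),a=cv2.minAreaRect(cv2.findNonZero(m))
        box=[ray("wrist",b,zt)[:2].round(4).tolist() for b in cv2.boxPoints(((cx,cy),(w,h),a))]
        print(round(d["score"],2),round(cx),round(cy),ray("wrist",(cx,cy),zt).round(4),round(w),round(h),round(a),box if n[0]=="r" else "")
E
```

```text
pose [ 0.2959 -0.6067  0.2922] [-3.1415  0.     -2.6878] d_tool [-0.2999  0.2383  0.1422] twist 0 F [-0.2   0.32 -0.04] q6 -0.288
spacer_mid []
washer_mid []
retainer_mid []
```

View pics/w1.png

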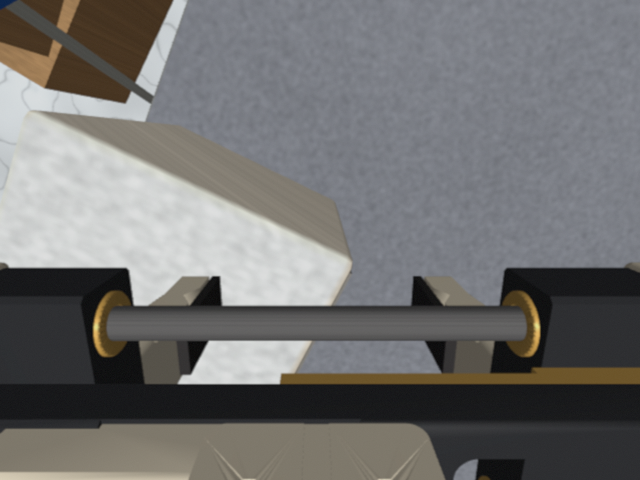

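Call:
move_arm:
  increments:
    - {"dx":-0.035,"dy":0.0217,"dz":0.001,"twist":0,"jaw":1}
    - {"dx":-0.035,"dy":0.0217,"dz":0,"twist":0,"jaw":1}
    - {"dx":-0.035,"dy":0.0217,"dz":0,"twist":0,"jaw":1}
    - {"dx":-0.035,"dy":0.0217,"dz":0,"twist":0,"jaw":1}
    - {"dx":-0.035,"dy":0.0217,"dz":0,"twist":0,"jaw":1}
    - {"dx":-0.035,"dy":0.0217,"dz":0,"twist":0,"jaw":1}
    - {"dx":-0.035,"dy":0.0217,"dz":0,"twist":0,"jaw":1}
    - {"dx":-0.035,"dy":0.0217,"dz":0,"twist":0,"jaw":1}
    - {"dx":-0.035,"dy":0.0217,"dz":0,"twist":0,"jaw":1}
    - {"dx":-0.035,"dy":0.0217,"dz":0,"twist":0,"jaw":1}
    - {"dx":-0.035,"dy":0.0217,"dz":0,"twist":0,"jaw":1}
    - {"dx":-0.035,"dy":0.0217,"dz":0,"twist":0,"jaw":1}
  force: 20

```text
t: 2.15
eef_pos: [0.56, -0.1865, 0.2916]
ee_rot: [-3.141, 0.001, -2.688]
force: [1.2, -0.2, -0.6]
width: 0.0877
gripper_force: 0.0
```

Call:
move_arm:
  increments:
    - {"dx":-0.03,"dy":0,"dz":0,"twist":0,"jaw":1}
    - {"dx":-0.02,"dy":0,"dz":0,"twist":0,"jaw":1}
    - {"dx":0,"dy":0,"dz":0,"twist":0,"jaw":1}

```text
t: 2.4
eef_pos: [0.6071, -0.1643, 0.2906]
ee_rot: [-3.141, 0.0, -2.685]
force: [0.5, -0.8, -0.4]
width: 0.0872
gripper_force: 0.0
```

```bash
cat > look.py <<'E'
from h import *
import sys
def look(name,ns):
    im=arm.grab_frame("wrist"); cv2.imwrite(f"pics/{name}.png",im)
    for n,zt in ns:
        print(n,[(np.round(d["position"],4).tolist(),round(d["score"],2)) for d in arm.pinpoint("wrist",n)[:2]])
        for d in arm.silhouettes("wrist",n)[:2]:
            m=d["pixels"].astype(np.uint8); (cx,cy),(w,h),a=cv2.minAreaRect(cv2.findNonZero(m))
            box=[ray("wrist",b,zt)[:2].round(4).tolist() for b in cv2.boxPoints(((cx,cy),(w,h),a))]
            print(round(d["score"],2),round(cx),round(cy),ray("wrist",(cx,cy),zt).round(4),round(w),round(h),round(a),box if n[0]=="r" else "")
E
python3 - <<'E'
from look import *
plan(.461,-.261,.15)
look("w2",[("spacer_mid",.024),("washer_mid",.008),("retainer_mid",.014)])
E
```

```text
pose [ 0.6071 -0.1643  0.2906] [-3.1413e+00  2.0000e-04 -2.6848e+00] d_tool [ 0.1738 -0.0223  0.1405] twist 0 F [ 0.51 -0.84 -0.4 ] q6 -1.16
spacer_mid [([0.4615, -0.2621, 0.0103], 0.91)]
0.65 288 21 [ 0.4626 -0.2619  0.024 ] 42 39 90 
washer_mid [([0.6008, -0.0986, 0.0033], 0.79)]
0.84 376 227 [ 0.5933 -0.1019  0.008 ] 40 39 34 
retainer_mid [([0.6348, -0.2717, 0.0045], 0.59)]
0.91 215 186 [ 0.6264 -0.2682  0.014 ] 58 33 68 [[0.6186, -0.299], [0.5945, -0.2766], [0.6344, -0.2364], [0.6597, -0.2593]]
```

View pics/w2.png

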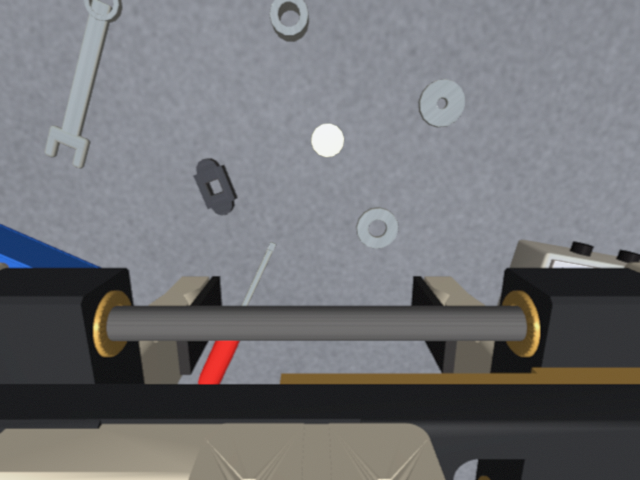

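Call:
move_arm:
  increments:
    - {"dx":0.029,"dy":-0.004,"dz":0.02,"twist":0,"jaw":1}
    - {"dx":0.029,"dy":-0.004,"dz":0.02,"twist":0,"jaw":1}
    - {"dx":0.029,"dy":-0.004,"dz":0.02,"twist":0,"jaw":1}
    - {"dx":0.029,"dy":-0.004,"dz":0.02,"twist":0,"jaw":1}
    - {"dx":0.029,"dy":-0.004,"dz":0.02,"twist":0,"jaw":1}
    - {"dx":0.029,"dy":-0.002,"dz":0.02,"twist":0,"jaw":1}
    - {"dx":0,"dy":0,"dz":0.02,"twist":0,"jaw":1}
    - {"dx":0,"dy":0,"dz":0,"twist":0,"jaw":1}

```text
t: 3.42
eef_pos: [0.4537, -0.2632, 0.1485]
ee_rot: [3.138, -0.004, -2.691]
force: [-0.3, 1.0, -0.2]
width: 0.0879
gripper_force: 0.0
```

```bash
python3 - <<'E'
from look import *
plan(.4615,-.2612,.0705)
look("w3",[("spacer_mid",.024)])
print(proj("wrist",np.array([.4615,-.2612,.024])))
E
```

```text
pose [ 0.4537 -0.2632  0.1485] [ 3.1382 -0.0035 -2.6914] d_tool [-0.0081 -0.0018  0.0779] twist 0 F [-0.32  0.97 -0.17] q6 -0.968
spacer_mid [([0.4645, -0.2609, 0.01], 0.66)]
0.92 312 262 [ 0.4646 -0.2631  0.024 ] 56 53 90 
[316.3393449  258.96279138]
```

View pics/w3.png

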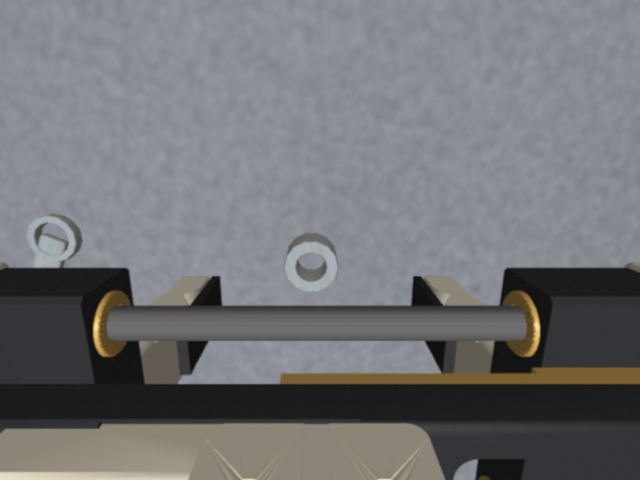

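Near view: spacer top face centred at pixel (311,265), wrench ring far off at (53,240). Nothing else near the fingers.

Call:
move_arm:
  increments:
    - {"dx":-0.006,"dy":-0.002,"dz":0.015,"twist":0,"jaw":1}
    - {"dx":-0.005,"dy":-0.002,"dz":0.02,"twist":0,"jaw":1}
    - {"dx":0,"dy":0,"dz":0.02,"twist":0,"jaw":1}
    - {"dx":0,"dy":0,"dz":0.015,"twist":0,"jaw":1}
    - {"dx":0,"dy":0,"dz":0.007,"twist":0,"jaw":1}
    - {"dx":0,"dy":0,"dz":0,"twist":0,"jaw":1}
    - {"dx":0,"dy":0,"dz":0,"twist":0,"jaw":-1}
    - {"dx":0,"dy":0,"dz":0,"twist":0,"jaw":-1}
    - {"dx":0,"dy":0,"dz":0,"twist":0,"jaw":-1}
    - {"dx":0,"dy":0,"dz":0,"twist":0,"jaw":-1}
    - {"dx":0,"dy":0,"dz":0,"twist":0,"jaw":-1}
    - {"dx":0,"dy":0,"dz":0,"twist":0,"jaw":-1}
  force: 20

```text
t: 4.57
eef_pos: [0.4692, -0.2615, 0.0746]
ee_rot: [-3.141, 0.001, -2.688]
force: [-0.0, 0.8, -0.2]
width: 0.0533
gripper_force: 0.0
```

Call:
move_arm:
  increments:
    - {"dx":0,"dy":0,"dz":0,"twist":0,"jaw":-1}
    - {"dx":0,"dy":0,"dz":0,"twist":0,"jaw":-1}

```text
t: 4.73
eef_pos: [0.4691, -0.2614, 0.0743]
ee_rot: [-3.141, 0.0, -2.688]
force: [-0.0, 0.4, 0.4]
width: 0.0401
gripper_force: 0.0
```

```bash
python3 - <<'E'
from look import *
plan(.465,-.262,.0705)
look("w4",[("spacer_mid",.024)])
plan(.465,-.262,.0705)
E
```

```text
pose [ 0.4691 -0.2614  0.0743] [-3.1415e+00  1.0000e-04 -2.6878e+00] d_tool [0.0039 0.0013 0.0038] twist 0 F [-0.02  0.41  0.36] q6 -0.974
spacer_mid [([0.4621, -0.2624, 0.0097], 0.74)]
0.82 322 273 [ 0.4533 -0.2662  0.024 ] 64 79 90 
pose [ 0.4689 -0.2614  0.0742] [ 3.1414e+00 -2.0000e-04 -2.6878e+00] d_tool [0.0038 0.0012 0.0037] twist 0 F [-0.8   1.36  2.16] q6 -0.974
```

Call:
move_arm:
  increments:
    - {"dx":0,"dy":0,"dz":0,"twist":0,"jaw":0}
    - {"dx":0,"dy":0,"dz":0,"twist":0,"jaw":0}
    - {"dx":0.003,"dy":0.001,"dz":0.003,"twist":0,"jaw":0}
    - {"dx":0,"dy":0,"dz":0,"twist":0,"jaw":0}
    - {"dx":0,"dy":0,"dz":0,"twist":0,"jaw":-1}
    - {"dx":0,"dy":0,"dz":0,"twist":0,"jaw":-1}
    - {"dx":0,"dy":0,"dz":0,"twist":0,"jaw":-1}
    - {"dx":0,"dy":0,"dz":0,"twist":0,"jaw":-1}

```text
t: 5.55
eef_pos: [0.4659, -0.2618, 0.0711]
ee_rot: [3.142, -0.0, -2.688]
force: [-0.2, -0.8, -0.4]
width: 0.0337
gripper_force: 20.0
```

Call:
move_arm:
  increments:
    - {"dx":0,"dy":0,"dz":-0.02,"twist":0,"jaw":-1}
    - {"dx":0,"dy":0,"dz":-0.035,"twist":0,"jaw":-1}
    - {"dx":0,"dy":0,"dz":-0.035,"twist":0,"jaw":-1}
    - {"dx":0,"dy":0,"dz":-0.035,"twist":0,"jaw":-1}
    - {"dx":0,"dy":0,"dz":-0.035,"twist":0,"jaw":-1}
    - {"dx":0,"dy":0,"dz":0,"twist":0,"jaw":-1}

```text
t: 6.05
eef_pos: [0.4689, -0.2629, 0.2386]
ee_rot: [-3.134, 0.008, -2.686]
force: [1.5, -0.3, -0.1]
width: 0.0333
gripper_force: 20.0
```

```bash
python3 - <<'E'
from look import *
s=arm.get_state();print(s["width"],s["gripper_force"])
plan(.5608,.0837,.25)
for p in [(247,253)]:print(ray("top",p,.072),ray("top",p,.137),proj("top",np.array([.609,.166,.137])),proj("top",np.array([.609,.166,.072])))
E
```

```text
0.033270092572956815 19.999764868989587
pose [ 0.4689 -0.2629  0.2386] [-3.1336  0.0079 -2.6864] d_tool [-0.2351  0.2708 -0.0118] twist 0 F [ 1.54 -0.29 -0.11] q6 -0.972
[0.6076082  0.16622136 0.072     ] [0.60125374 0.15696815 0.137     ] [242.44290767 249.14699532] [247.10937334 252.34309931]
```

Call:
move_arm:
  increments:
    - {"dx":-0.0315,"dy":0.0265,"dz":0,"twist":0,"jaw":-1}
    - {"dx":-0.0315,"dy":0.0265,"dz":0,"twist":0,"jaw":-1}
    - {"dx":-0.0315,"dy":0.0265,"dz":0,"twist":0,"jaw":-1}
    - {"dx":-0.0315,"dy":0.0265,"dz":0,"twist":0,"jaw":-1}
    - {"dx":-0.0315,"dy":0.0265,"dz":0,"twist":0,"jaw":-1}
    - {"dx":-0.0315,"dy":0.0265,"dz":0,"twist":0,"jaw":-1}
    - {"dx":-0.0315,"dy":0.0265,"dz":0,"twist":0,"jaw":-1}
    - {"dx":-0.0315,"dy":0.0265,"dz":0,"twist":0,"jaw":-1}
    - {"dx":-0.0315,"dy":0.0265,"dz":0,"twist":0,"jaw":-1}
    - {"dx":-0.0315,"dy":0.0265,"dz":0,"twist":0,"jaw":-1}
    - {"dx":-0.0315,"dy":0.0265,"dz":0,"twist":0,"jaw":-1}
    - {"dx":-0.0315,"dy":0.0265,"dz":0,"twist":0,"jaw":-1}

```text
t: 7.05
eef_pos: [0.6666, 0.1918, 0.2308]
ee_rot: [3.142, -0.0, -2.688]
force: [1.5, -1.0, 0.7]
width: 0.0334
gripper_force: 20.0
```

Call:
move_arm:
  increments:
    - {"dx":0,"dy":0,"dz":0,"twist":0,"jaw":-1}
    - {"dx":0,"dy":0,"dz":0,"twist":0,"jaw":-1}
    - {"dx":0,"dy":0,"dz":0,"twist":0,"jaw":-1}

```text
t: 7.3
eef_pos: [0.6658, 0.1898, 0.2302]
ee_rot: [3.142, -0.002, -2.687]
force: [-0.4, 0.0, -1.9]
width: 0.0334
gripper_force: 20.0
```

```bash
python3 - <<'E'
from look import *
plan(.609,.166,.25)
look("w5",[("seat",.072),("shaft_top",.137)])
im=cv2.imread("pics/w5.png"); u,v=proj("wrist",np.array([.609,.166,.13])).astype(int); print(u,v)
u=np.clip(u,75,565);v=np.clip(v,60,420)
cv2.imwrite("pics/w5c.png",cv2.resize(im[v-60:v+60,u-75:u+75],None,fx=5,fy=5,interpolation=cv2.INTER_CUBIC)); print(u,v)
E
```

```text
pose [0.6658 0.1898 0.2302] [ 3.1416e+00 -1.5000e-03 -2.6872e+00] d_tool [ 0.0616  0.0035 -0.0197] twist 0 F [-0.43  0.03 -1.86] q6 -1.675
seat []
0.93 334 141 [0.5991 0.1696 0.072 ] 304 289 4 
shaft_top [([0.608, 0.1659, 0.1404], 0.63)]
0.55 334 140 [0.6003 0.1669 0.137 ] 304 289 5 
324 155
324 155
```

View pics/w5c.png

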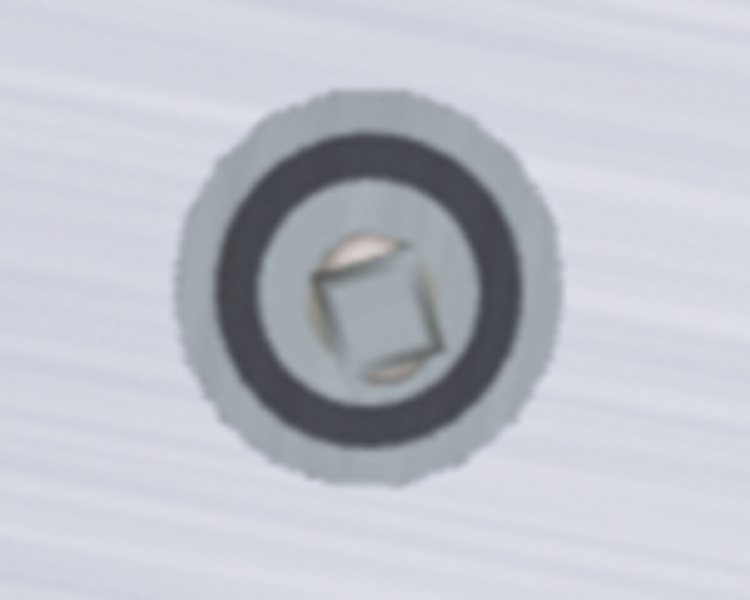

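Crop shows the square end clearly: top face centre at crop (380,310) → pixel (325,157), bearing centre crop (368,288) → (322.6,152.6). The square's upper edge runs from crop (315,270) to (410,245), about 15° up to the right, and the balls are on the upper and lower flats.

```bash
python3 - <<'E'
from look import *
f=lambda u,v,z:ray("wrist",(249+u/5,95+v/5),z)
T=f(380,310,.137);B=f(368,288,.072);print(T,B)
for a,b in [((315,270),(410,245)),((410,245),(440,350)),((315,270),(345,370)),((345,370),(440,350))]:
    d=f(*b,.13)-f(*a,.13); print(np.arctan2(d[1],d[0])%(np.pi/2))
# subpixel-ish: housing angle from top picture edges
c=(T+B)/2; plan(c[0],c[1],.23)
E
```

```text
[0.60950887 0.16636468 0.137     ] [0.60967715 0.16628044 0.072     ]
0.7022843326937025
0.748255246946744
0.748576767496285
0.6566943090914896
pose [0.6661 0.1886 0.2317] [ 3.1416e+00  5.0000e-04 -2.6889e+00] d_tool [0.0606 0.0047 0.0016] twist 0 F [ 0.52 -0.26 -0.99] q6 -1.675
```

Call:
move_arm:
  increments:
    - {"dx":0.02,"dy":0.0015,"dz":0,"twist":0,"jaw":-1}
    - {"dx":0.02,"dy":0.0016,"dz":0,"twist":0,"jaw":-1}
    - {"dx":0.0206,"dy":0.0016,"dz":0,"twist":0,"jaw":-1}
    - {"dx":0,"dy":0,"dz":0,"twist":0,"jaw":-1}
    - {"dx":0,"dy":0,"dz":0.01,"twist":0,"jaw":-1}
    - {"dx":0,"dy":0,"dz":0,"twist":0,"jaw":-1}

```text
t: 8.05
eef_pos: [0.6094, 0.1669, 0.22]
ee_rot: [3.141, -0.001, -2.689]
force: [0.5, -0.1, -0.6]
width: 0.0335
gripper_force: 20.0
```

```bash
python3 - <<'E'
from look import *
plan(.6096,.1663,.15)
E
```

```text
pose [0.6094 0.1669 0.22  ] [ 3.1411e+00 -6.0000e-04 -2.6886e+00] d_tool [ 0.     -0.0006  0.07  ] twist 0 F [ 0.47 -0.06 -0.57] q6 -1.693
```

Call:
move_arm:
  increments:
    - {"dx":0,"dy":-0.0006,"dz":0.006,"twist":0,"jaw":-1}
    - {"dx":0,"dy":0,"dz":0.006,"twist":0,"jaw":-1}
    - {"dx":0,"dy":0,"dz":0.006,"twist":0,"jaw":-1}
    - {"dx":0,"dy":0,"dz":0.006,"twist":0,"jaw":-1}

```text
t: 8.38
eef_pos: [0.611, 0.1671, 0.1965]
ee_rot: [-3.141, 0.001, -2.688]
force: [2.9, 0.8, 0.3]
width: 0.0335
gripper_force: 20.0
```

Call:
move_arm:
  increments:
    - {"dx":0,"dy":0,"dz":0.005,"twist":0,"jaw":-1}
    - {"dx":0,"dy":0,"dz":0.005,"twist":0,"jaw":-1}
    - {"dx":0,"dy":0,"dz":0.005,"twist":0,"jaw":-1}
    - {"dx":0,"dy":0,"dz":0,"twist":0,"jaw":-1}

```text
t: 8.72
eef_pos: [0.6112, 0.1675, 0.1815]
ee_rot: [-3.141, 0.003, -2.687]
force: [8.4, 2.1, -3.3]
width: 0.0337
gripper_force: 20.0
```

Call:
move_arm:
  increments:
    - {"dx":-0.0012,"dy":-0.0003,"dz":0,"twist":0,"jaw":-1}
    - {"dx":-0.001,"dy":-0.0003,"dz":0,"twist":0,"jaw":-1}
    - {"dx":0,"dy":0,"dz":0,"twist":0,"jaw":-1}

```text
t: 8.97
eef_pos: [0.6122, 0.1674, 0.1817]
ee_rot: [3.141, -0.001, -2.688]
force: [2.6, 1.4, -1.1]
width: 0.0334
gripper_force: 20.0
```

Call:
move_arm:
  increments:
    - {"dx":-0.001,"dy":0,"dz":0.004,"twist":0,"jaw":-1}
    - {"dx":0,"dy":0,"dz":0.004,"twist":0,"jaw":-1}
    - {"dx":0,"dy":0,"dz":0.004,"twist":0,"jaw":-1}
    - {"dx":0,"dy":0,"dz":0,"twist":0,"jaw":-1}

```text
t: 9.3
eef_pos: [0.6126, 0.1674, 0.1689]
ee_rot: [3.141, -0.002, -2.688]
force: [1.5, 0.5, -0.7]
width: 0.0337
gripper_force: 20.0
```

Call:
move_arm:
  increments:
    - {"dx":0,"dy":0,"dz":0.005,"twist":0,"jaw":-1}
    - {"dx":0,"dy":0,"dz":0.005,"twist":0,"jaw":-1}
    - {"dx":0,"dy":0,"dz":0.005,"twist":0,"jaw":-1}
    - {"dx":0,"dy":0,"dz":0.005,"twist":0,"jaw":-1}
    - {"dx":0,"dy":0,"dz":0,"twist":0,"jaw":-1}

```text
t: 9.72
eef_pos: [0.6129, 0.1676, 0.1489]
ee_rot: [3.142, -0.001, -2.688]
force: [1.2, 1.4, -1.5]
width: 0.0331
gripper_force: 20.0
```

Call:
move_arm:
  increments:
    - {"dx":0,"dy":0,"dz":0.003,"twist":0,"jaw":-1}
    - {"dx":0,"dy":0,"dz":0,"twist":0,"jaw":-1}
    - {"dx":0,"dy":0,"dz":0,"twist":0,"jaw":1}
    - {"dx":0,"dy":0,"dz":0,"twist":0,"jaw":1}
    - {"dx":0,"dy":0,"dz":0,"twist":0,"jaw":1}
    - {"dx":0,"dy":0,"dz":-0.02,"twist":0,"jaw":1}
    - {"dx":0,"dy":0,"dz":-0.04,"twist":0,"jaw":1}
    - {"dx":0,"dy":0,"dz":-0.04,"twist":0,"jaw":1}
    - {"dx":0,"dy":0,"dz":-0.03,"twist":0,"jaw":1}
    - {"dx":0,"dy":0,"dz":0,"twist":0,"jaw":1}

```text
t: 10.55
eef_pos: [0.6157, 0.1684, 0.2854]
ee_rot: [-3.141, 0.011, -2.687]
force: [0.2, -0.0, 0.8]
width: 0.0814
gripper_force: 0.0
```

```bash
python3 - <<'E'
from look import *
plan(.594,-.1008,.15)
im=arm.grab_frame("scene")
print([(np.round(d["position"],4),d["score"]) for d in arm.pinpoint("scene","spacer_mid")[:2]])
E
```

```text
pose [0.6157 0.1684 0.2854] [-3.1405  0.0113 -2.6869] d_tool [ 0.1392 -0.2322  0.1341] twist 0 F [ 0.22 -0.03  0.84] q6 -1.69
[(array([0.6124, 0.1659, 0.0843]), 0.55)]
```

Call:
move_arm:
  increments:
    - {"dx":0.02,"dy":-0.036,"dz":0,"twist":0,"jaw":1}
    - {"dx":0.02,"dy":-0.036,"dz":0,"twist":0,"jaw":1}
    - {"dx":0.02,"dy":-0.036,"dz":0,"twist":0,"jaw":1}
    - {"dx":0.02,"dy":-0.036,"dz":0,"twist":0,"jaw":1}
    - {"dx":0.02,"dy":-0.036,"dz":0.01,"twist":0,"jaw":1}
    - {"dx":0.015,"dy":-0.03,"dz":0.02,"twist":0,"jaw":1}
    - {"dx":0,"dy":-0.022,"dz":0.035,"twist":0,"jaw":1}
    - {"dx":0,"dy":0,"dz":0.04,"twist":0,"jaw":1}
    - {"dx":0,"dy":0,"dz":0.03,"twist":0,"jaw":1}
    - {"dx":0,"dy":0,"dz":0,"twist":0,"jaw":1}
    - {"dx":0,"dy":0,"dz":0,"twist":0,"jaw":1}

```text
t: 11.57
eef_pos: [0.6101, -0.091, 0.1403]
ee_rot: [3.14, -0.005, -2.688]
force: [-0.0, -0.3, 1.8]
width: 0.0877
gripper_force: 0.0
```

```bash
python3 - <<'E'
from look import *
plan(.594,-.1008,.0672)
look("w6",[("washer_mid",.008)])
plan(.594,-.1008,.0672)
E
```

```text
pose [ 0.6101 -0.091   0.1403] [ 3.1401 -0.0055 -2.688 ] d_tool [ 0.0183 -0.0019  0.0732] twist 0 F [-0.02 -0.26  1.81] q6 -1.285
washer_mid [([0.6002, -0.0966, 0.0041], 0.86)]
0.68 315 229 [ 0.6009 -0.0967  0.008 ] 68 68 90 
pose [ 0.6128 -0.0902  0.1445] [-3.1402e+00  2.6000e-03 -2.6867e+00] d_tool [ 0.0218 -0.0012  0.0772] twist 0 F [ 2.03  0.51 -0.12] q6 -1.285
```

View pics/w6.png

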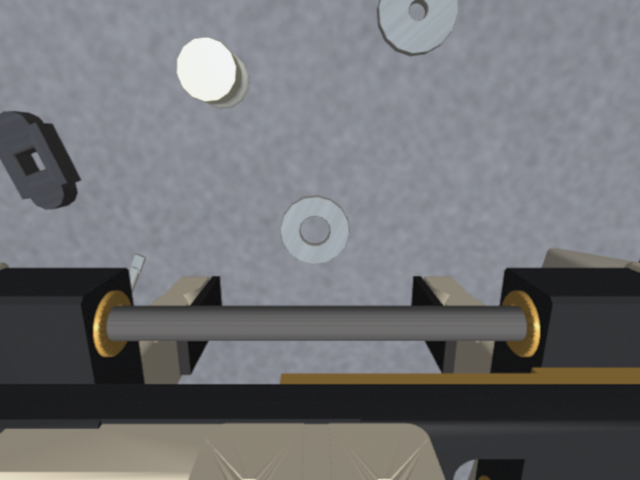

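```bash
python3 - <<'E'
from look import *
look("w6b",[("washer_mid",.008)])
plan(.597,-.099,.067)
E
```

```text
washer_mid [([0.597, -0.0968, 0.0031], 0.68)]
0.97 316 223 [ 0.5965 -0.0976  0.008 ] 68 66 45 
pose [ 0.6124 -0.0901  0.1444] [-3.1405e+00  3.1000e-03 -2.6871e+00] d_tool [ 0.018  -0.0011  0.0773] twist 0 F [-0.3  0.1  0.6] q6 -1.285
```

Call:
move_arm:
  increments:
    - {"dx":0.009,"dy":0,"dz":0.015,"twist":0,"jaw":1}
    - {"dx":0.009,"dy":0,"dz":0.02,"twist":0,"jaw":1}
    - {"dx":0,"dy":0,"dz":0.02,"twist":0,"jaw":1}
    - {"dx":0,"dy":0,"dz":0.015,"twist":0,"jaw":1}
    - {"dx":0,"dy":0,"dz":0.005,"twist":0,"jaw":1}
    - {"dx":0,"dy":0,"dz":0,"twist":0,"jaw":1}
    - {"dx":0,"dy":0,"dz":0,"twist":0,"jaw":1}
    - {"dx":0,"dy":0,"dz":0,"twist":0,"jaw":1}

```text
t: 12.53
eef_pos: [0.5962, -0.0983, 0.0687]
ee_rot: [-3.141, 0.002, -2.687]
force: [0.1, 0.0, 0.1]
width: 0.0876
gripper_force: 0.0
```

Call:
move_arm:
  increments:
    - {"dx":0,"dy":0,"dz":0.0013,"twist":0,"jaw":0.3}
    - {"dx":0,"dy":0,"dz":0,"twist":0,"jaw":-1}
    - {"dx":0,"dy":0,"dz":0,"twist":0,"jaw":-1}
    - {"dx":0,"dy":0,"dz":0,"twist":0,"jaw":-1}
    - {"dx":0,"dy":0,"dz":0,"twist":0,"jaw":-1}
    - {"dx":0,"dy":0,"dz":0,"twist":0,"jaw":-1}
    - {"dx":0,"dy":0,"dz":0,"twist":0,"jaw":-1}
    - {"dx":0,"dy":0,"dz":0,"twist":0,"jaw":-1}
  force: 20

```text
t: 13.2
eef_pos: [0.5953, -0.0985, 0.066]
ee_rot: [-3.142, -0.0, -2.688]
force: [0.8, -0.3, 0.7]
width: 0.0427
gripper_force: 20.0
```

Call:
move_arm:
  increments:
    - {"dx":0,"dy":0,"dz":-0.035,"twist":0,"jaw":-1}
    - {"dx":0,"dy":0,"dz":-0.04,"twist":0,"jaw":-1}
    - {"dx":-0.01,"dy":0.02,"dz":-0.035,"twist":0,"jaw":-1}
    - {"dx":-0.013,"dy":0.023,"dz":-0.03,"twist":0,"jaw":-1}
    - {"dx":-0.018,"dy":0.031,"dz":-0.02,"twist":0,"jaw":-1}
    - {"dx":-0.02,"dy":0.035,"dz":0,"twist":0,"jaw":-1}
    - {"dx":-0.02,"dy":0.035,"dz":0,"twist":0,"jaw":-1}
    - {"dx":-0.02,"dy":0.035,"dz":0,"twist":0,"jaw":-1}
    - {"dx":-0.02,"dy":0.035,"dz":0,"twist":0,"jaw":-1}
    - {"dx":-0.0093,"dy":0.0175,"dz":0,"twist":0,"jaw":-1}
    - {"dx":0,"dy":0,"dz":0,"twist":0,"jaw":-1}
    - {"dx":0,"dy":0,"dz":0,"twist":0,"jaw":-1}

```text
t: 14.2
eef_pos: [0.6106, 0.1681, 0.2255]
ee_rot: [3.142, -0.001, -2.686]
force: [-0.4, 0.1, -1.1]
width: 0.0428
gripper_force: 20.0
```

Call:
move_arm:
  increments:
    - {"dx":0,"dy":0,"dz":0,"twist":0,"jaw":-1}
    - {"dx":0,"dy":0,"dz":0,"twist":0,"jaw":-1}

```text
t: 14.37
eef_pos: [0.6108, 0.1658, 0.2259]
ee_rot: [-3.142, -0.001, -2.689]
force: [0.6, -0.9, -1.0]
width: 0.0429
gripper_force: 20.0
```

```bash
python3 - <<'E'
from h import *
plan(.611,.1667,.2)
E
```

```text
pose [0.6108 0.1658 0.2259] [-3.1415e+00 -5.0000e-04 -2.6887e+00] d_tool [-0.0006  0.0008  0.0259] twist 0 F [ 0.57 -0.86 -1.01] q6 -1.691
```

Call:
move_arm:
  increments:
    - {"dx":-0.0006,"dy":0.0008,"dz":0.008,"twist":0,"jaw":-1}
    - {"dx":0,"dy":0,"dz":0.007,"twist":0,"jaw":-1}
    - {"dx":0,"dy":0,"dz":0.005,"twist":0,"jaw":-1}
    - {"dx":0,"dy":0,"dz":0.005,"twist":0,"jaw":-1}
    - {"dx":0,"dy":0,"dz":0.005,"twist":0,"jaw":-1}
    - {"dx":0,"dy":0,"dz":0,"twist":0,"jaw":-1}

```text
t: 14.87
eef_pos: [0.6103, 0.1671, 0.1944]
ee_rot: [3.141, -0.003, -2.688]
force: [-2.3, -1.1, -1.4]
width: 0.0428
gripper_force: 20.0
```

Call:
move_arm:
  increments:
    - {"dx":0,"dy":0,"dz":0.004,"twist":0,"jaw":-1}
    - {"dx":0,"dy":0,"dz":0.004,"twist":0,"jaw":-1}
    - {"dx":0,"dy":0,"dz":0.004,"twist":0,"jaw":-1}
    - {"dx":0,"dy":0,"dz":0,"twist":0,"jaw":-1}

```text
t: 15.2
eef_pos: [0.6101, 0.1671, 0.1827]
ee_rot: [-3.142, -0.003, -2.688]
force: [-2.7, -2.5, -2.0]
width: 0.043
gripper_force: 20.0
```

Call:
move_arm:
  increments:
    - {"dx":0.0012,"dy":-0.0004,"dz":0.003,"twist":0,"jaw":-1}
    - {"dx":0,"dy":0,"dz":0.004,"twist":0,"jaw":-1}
    - {"dx":0,"dy":0,"dz":0.004,"twist":0,"jaw":-1}
    - {"dx":0,"dy":0,"dz":0.004,"twist":0,"jaw":-1}
    - {"dx":0,"dy":0,"dz":0,"twist":0,"jaw":-1}

```text
t: 15.62
eef_pos: [0.6101, 0.1669, 0.168]
ee_rot: [3.141, -0.0, -2.688]
force: [-2.7, -0.1, -1.4]
width: 0.0431
gripper_force: 20.0
```

Call:
move_arm:
  increments:
    - {"dx":0.0006,"dy":0,"dz":0.003,"twist":0,"jaw":-1}
    - {"dx":0,"dy":0,"dz":0.001,"twist":0,"jaw":-1}
    - {"dx":0,"dy":0,"dz":0,"twist":0,"jaw":-1}

```text
t: 15.87
eef_pos: [0.61, 0.1668, 0.1649]
ee_rot: [-3.142, 0.001, -2.688]
force: [-1.5, -0.7, -0.7]
width: 0.0427
gripper_force: 20.0
```

Call:
move_arm:
  increments:
    - {"dx":0,"dy":0,"dz":0,"twist":0,"jaw":1}
    - {"dx":0,"dy":0,"dz":0,"twist":0,"jaw":1}
    - {"dx":0,"dy":0,"dz":0,"twist":0,"jaw":1}
    - {"dx":0,"dy":0,"dz":-0.03,"twist":0,"jaw":1}
    - {"dx":0,"dy":0,"dz":-0.04,"twist":0,"jaw":1}
    - {"dx":0,"dy":0,"dz":-0.04,"twist":0,"jaw":1}
    - {"dx":0.0136,"dy":-0.0354,"dz":0,"twist":0,"jaw":1}
    - {"dx":0.0136,"dy":-0.0354,"dz":0,"twist":0,"jaw":1}
    - {"dx":0.0136,"dy":-0.0354,"dz":0,"twist":0,"jaw":1}
    - {"dx":0.0136,"dy":-0.0354,"dz":0,"twist":0,"jaw":1}
    - {"dx":0.0136,"dy":-0.0354,"dz":0,"twist":0,"jaw":1}
    - {"dx":0.0136,"dy":-0.0354,"dz":0,"twist":0,"jaw":1}

```text
t: 16.87
eef_pos: [0.6297, -0.0618, 0.2758]
ee_rot: [-3.141, 0.002, -2.687]
force: [0.5, 1.0, -0.1]
width: 0.0876
gripper_force: 0.0
```

```bash
python3 - <<'E'
from h import *
arm.grab_frame("scene")
for n in ("spacer_mid","washer_mid"): print([(np.round(d["position"],4),d["score"]) for d in arm.pinpoint("scene",n)[:2]])
plan(.646,-.249,.15,-2.356)
E
```

```text
[]
[(array([0.6075, 0.1676, 0.1003]), 0.58)]
pose [ 0.6297 -0.0628  0.2753] [-3.1411e+00  7.0000e-04 -2.6917e+00] d_tool [ 0.0663 -0.1747  0.1253] twist -0.3357 F [ 0.02  0.5  -0.53] q6 -1.33
```

Washer at z≈0.100: seated. On to the retainer.

Call:
move_arm:
  increments:
    - {"dx":0.0133,"dy":-0.035,"dz":0,"twist":0,"jaw":1}
    - {"dx":0.0133,"dy":-0.035,"dz":0,"twist":0,"jaw":1}
    - {"dx":0.0133,"dy":-0.035,"dz":0,"twist":0,"jaw":1}
    - {"dx":0.0133,"dy":-0.035,"dz":0,"twist":0,"jaw":1}
    - {"dx":0.0133,"dy":-0.035,"dz":0,"twist":0,"jaw":1}
    - {"dx":0,"dy":0,"dz":0.03,"twist":-0.11,"jaw":1}
    - {"dx":0,"dy":0,"dz":0.035,"twist":-0.11,"jaw":1}
    - {"dx":0,"dy":0,"dz":0.035,"twist":-0.11,"jaw":1}
    - {"dx":0,"dy":0,"dz":0.025,"twist":0,"jaw":1}
    - {"dx":0,"dy":0,"dz":0,"twist":0,"jaw":1}
    - {"dx":0,"dy":0,"dz":0,"twist":0,"jaw":1}
    - {"dx":0,"dy":0,"dz":0,"twist":0,"jaw":1}

```text
t: 18.02
eef_pos: [0.6479, -0.2462, 0.1521]
ee_rot: [-3.139, 0.001, -2.357]
force: [0.0, -0.3, 1.2]
width: 0.088
gripper_force: 0.0
```

```bash
python3 - <<'E'
from look import *
look("w7",[("retainer_mid",.014)])
im=cv2.imread("pics/w7.png"); u,v=proj("wrist",np.array([.628,-.267,.014])).astype(int)
u=np.clip(u,75,565);v=np.clip(v,60,420)
cv2.imwrite("pics/w7c.png",cv2.resize(im[v-60:v+60,u-75:u+75],None,fx=5,fy=5,interpolation=cv2.INTER_CUBIC)); print(u,v)
plan(.628,-.267,.075)
E
```

```text
retainer_mid [([0.6379, -0.2668, 0.0037], 0.61)]
0.88 312 208 [ 0.6307 -0.2671  0.014 ] 92 47 90 [[0.6205, -0.2975], [0.6002, -0.277], [0.6415, -0.2347], [0.6633, -0.2565]]
315 205
pose [ 0.6477 -0.2464  0.1526] [-3.1384e+00  2.3000e-03 -2.3574e+00] d_tool [ 0.0287 -0.0004  0.0776] twist 0 F [-0.55 -0.66  0.85] q6 -0.704
```

View pics/w7c.png

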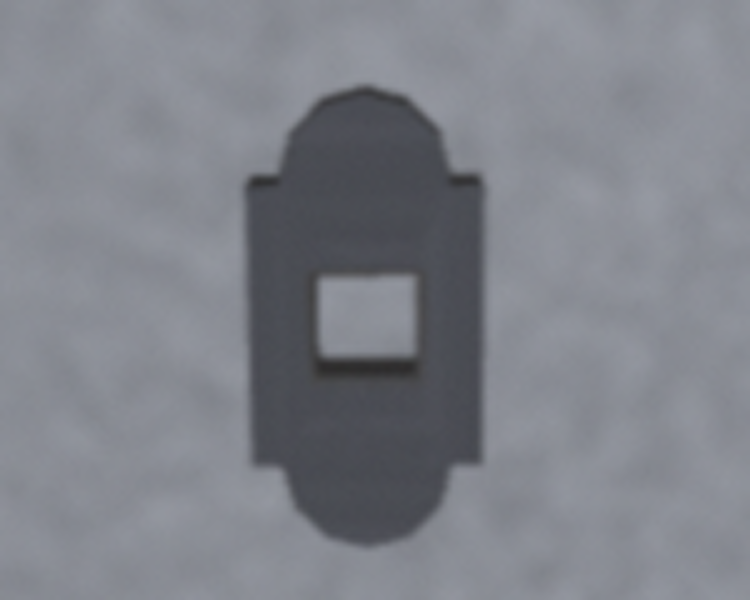

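The retainer is aligned with the tool: its hole is centred at crop (367,325), and its edges are vertical within about 1°.

Call:
move_arm:
  increments:
    - {"dx":0.0127,"dy":-0.0015,"dz":0.015,"twist":0,"jaw":1}
    - {"dx":0.013,"dy":0,"dz":0.02,"twist":0,"jaw":1}
    - {"dx":0,"dy":0,"dz":0.02,"twist":0,"jaw":1}
    - {"dx":0,"dy":0,"dz":0.017,"twist":0,"jaw":1}
    - {"dx":0,"dy":0,"dz":0.008,"twist":0,"jaw":1}
    - {"dx":0,"dy":0,"dz":0,"twist":0,"jaw":1}
    - {"dx":0,"dy":0,"dz":0,"twist":0,"jaw":0.3}
    - {"dx":0,"dy":0,"dz":0,"twist":0,"jaw":0.3}

```text
t: 18.83
eef_pos: [0.6304, -0.2658, 0.0717]
ee_rot: [-3.14, 0.001, -2.357]
force: [0.8, 1.1, -0.2]
width: 0.0792
gripper_force: 0.0
```

```bash
python3 - <<'E'
from h import *
plan(.6309,-.2657,.070)
E
```

```text
pose [ 0.6304 -0.2658  0.0717] [-3.1395e+00  1.2000e-03 -2.3573e+00] d_tool [-0.0005 -0.0003  0.0017] twist 0 F [ 0.76  1.12 -0.21] q6 -0.672
```

Call:
move_arm:
  increments:
    - {"dx":0,"dy":0,"dz":0.0015,"twist":0,"jaw":-1}
    - {"dx":0,"dy":0,"dz":0,"twist":0,"jaw":-1}
    - {"dx":0,"dy":0,"dz":0,"twist":0,"jaw":-1}
    - {"dx":0,"dy":0,"dz":0,"twist":0,"jaw":-1}
    - {"dx":0,"dy":0,"dz":0,"twist":0,"jaw":-1}
    - {"dx":0,"dy":0,"dz":0,"twist":0,"jaw":-1}
    - {"dx":0,"dy":0,"dz":0,"twist":0,"jaw":-1}
    - {"dx":0,"dy":0,"dz":0,"twist":0,"jaw":-1}
  force: 40

```text
t: 19.5
eef_pos: [0.6293, -0.2658, 0.0685]
ee_rot: [-3.142, 0.0, -2.358]
force: [0.3, 0.4, 0.7]
width: 0.0293
gripper_force: 40.0
```

Call:
move_arm:
  increments:
    - {"dx":0,"dy":0,"dz":-0.03,"twist":0,"jaw":-1}
    - {"dx":0,"dy":0,"dz":-0.04,"twist":0,"jaw":-1}
    - {"dx":0,"dy":0,"dz":-0.04,"twist":0,"jaw":-1}
    - {"dx":0,"dy":0,"dz":-0.04,"twist":0,"jaw":-1}
    - {"dx":-0.0296,"dy":0.0267,"dz":0,"twist":0,"jaw":-1}
    - {"dx":-0.0296,"dy":0.0267,"dz":0,"twist":0,"jaw":-1}
    - {"dx":-0.0296,"dy":0.0267,"dz":0,"twist":0,"jaw":-1}
    - {"dx":-0.0296,"dy":0.0267,"dz":0,"twist":0,"jaw":-1}
    - {"dx":-0.0296,"dy":0.0267,"dz":0,"twist":0,"jaw":-1}
    - {"dx":-0.0296,"dy":0.0267,"dz":0,"twist":0,"jaw":-1}

```text
t: 20.33
eef_pos: [0.6415, -0.0251, 0.2185]
ee_rot: [3.141, 0.0, -2.358]
force: [-0.2, 0.2, -1.5]
width: 0.0295
gripper_force: 40.0
```

Call:
move_arm:
  increments:
    - {"dx":-0.0296,"dy":0.0267,"dz":0,"twist":0,"jaw":-1}
    - {"dx":-0.0296,"dy":0.0267,"dz":0,"twist":0,"jaw":-1}
    - {"dx":-0.0296,"dy":0.0267,"dz":0,"twist":0,"jaw":-1}
    - {"dx":-0.0296,"dy":0.0267,"dz":0,"twist":0,"jaw":-1}
    - {"dx":-0.0296,"dy":0.0267,"dz":0,"twist":0,"jaw":-1}
    - {"dx":-0.0296,"dy":0.0267,"dz":0,"twist":0,"jaw":-1}
    - {"dx":0,"dy":0,"dz":0,"twist":0,"jaw":-1}
    - {"dx":0,"dy":0,"dz":0,"twist":0,"jaw":-1}
    - {"dx":0,"dy":0,"dz":0,"twist":0,"jaw":-1}
    - {"dx":0,"dy":0,"dz":0,"twist":0,"jaw":-1}

```text
t: 21.17
eef_pos: [0.6545, 0.211, 0.2183]
ee_rot: [3.141, -0.001, -2.359]
force: [-1.2, -0.9, -0.8]
width: 0.0293
gripper_force: 40.0
```

```bash
python3 - <<'E'
from look import *
im=arm.grab_frame("wrist");cv2.imwrite("pics/w8.png",im)
u,v=proj("wrist",np.array([.610,.1665,.13])).astype(int); print(u,v)
u=np.clip(u,50,590);v=np.clip(v,37,440)
cv2.imwrite("pics/w8c.png",cv2.resize(im[v-37:v+38,u-50:u+50],None,fx=8,fy=8,interpolation=cv2.INTER_CUBIC)); print(u,v)
plan(.610,.1665,.22)
E
```

```text
315 152
315 152
pose [0.6546 0.2107 0.2185] [ 3.1415e+00 -3.0000e-04 -2.3590e+00] d_tool [ 0.0628  0.0001 -0.0015] twist 0 F [-0.2   0.37 -0.84] q6 -1.382
```

View pics/w8c.png

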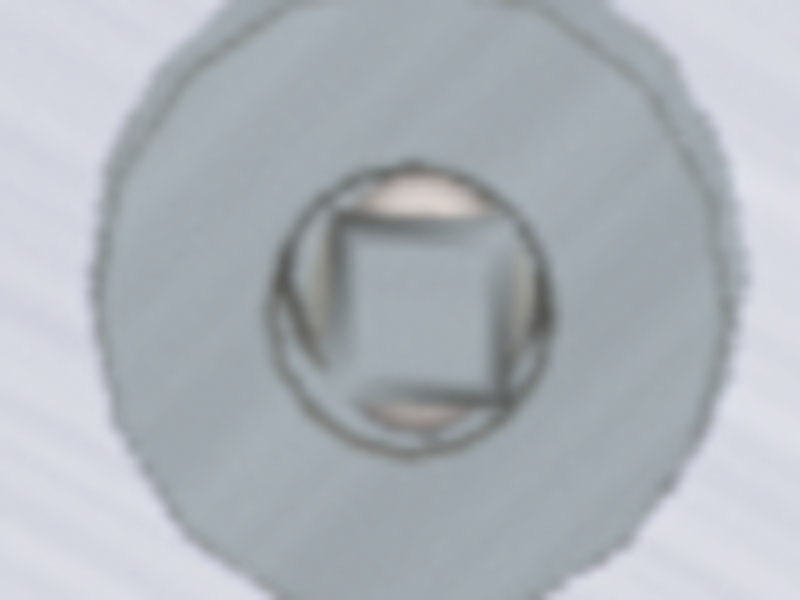

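Square end is nearly aligned with the tool: corners at crop (335,213), (497,213) and (508,405), top-face centre (428,313). I'll get the angle from a gradient histogram.

```bash
python3 - <<'E'
from h import *
def ang(fn,cu,cv,r,yaw):
    g=cv2.cvtColor(cv2.imread(fn),cv2.COLOR_BGR2GRAY).astype(float);gx=cv2.Sobel(g,6,1,0);gy=cv2.Sobel(g,6,0,1)
    V,U=np.mgrid[:480,:640];m=np.hypot(U-cu,V-cv)<r
    z=gx[m]+1j*gy[m];
    a=np.angle((np.abs(z)*np.exp(4j*np.angle(z))).sum())/4  # image angle of square, image x=tool y, image up=tool x
    return round(a,3), round((yaw-a),4)
# image rotated clockwise(+a, rows down): x right=tool y, down=-tool x ; twist about tool z(down) 
for r in (8,10,12): print(ang("pics/w8.png",265+428/8,115+313/8,r,-2.359),ang("pics/w5.png",325,157,r,-2.688))
print(ray("wrist",(265+428/8,115+313/8),.137))
plan(*ray("wrist",(265+428/8,115+313/8),.137)[:2],.22)
E
```

```text
(np.float64(0.062), np.float64(-2.4212)) (np.float64(-0.275), np.float64(-2.4132))
(np.float64(0.041), np.float64(-2.3995)) (np.float64(-0.284), np.float64(-2.4041))
(np.float64(0.059), np.float64(-2.4175)) (np.float64(-0.261), np.float64(-2.4271))
[0.60933889 0.16761397 0.137     ]
pose [0.6546 0.2107 0.2185] [ 3.1415e+00 -3.0000e-04 -2.3590e+00] d_tool [ 0.0625  0.0013 -0.0015] twist 0 F [-0.2   0.37 -0.84] q6 -1.382
```

Call:
move_arm:
  increments:
    - {"dx":0.02,"dy":0,"dz":0,"twist":0,"jaw":-1}
    - {"dx":0.022,"dy":0.0004,"dz":0,"twist":0,"jaw":-1}
    - {"dx":0.0215,"dy":0,"dz":0,"twist":0,"jaw":-1}
    - {"dx":0,"dy":0,"dz":0,"twist":0.055,"jaw":-1}
    - {"dx":0,"dy":0,"dz":0.004,"twist":0,"jaw":-1}
    - {"dx":0,"dy":0,"dz":0,"twist":0,"jaw":-1}
    - {"dx":0,"dy":0,"dz":0,"twist":0,"jaw":-1}

```text
t: 21.8
eef_pos: [0.6097, 0.1669, 0.2143]
ee_rot: [3.142, -0.0, -2.412]
force: [0.6, -0.5, -1.3]
width: 0.0291
gripper_force: 40.0
```

```bash
python3 - <<'E'
from h import *
plan(.6092,.1665,.20,-2.415)
E
```

```text
pose [0.6097 0.1669 0.2143] [ 3.1416e+00 -1.0000e-04 -2.4122e+00] d_tool [0.0006 0.     0.0143] twist 0.0028 F [ 0.64 -0.46 -1.34] q6 -1.417
```

Call:
move_arm:
  increments:
    - {"dx":0.0005,"dy":0,"dz":0.004,"twist":0.002,"jaw":-1}
    - {"dx":0,"dy":0,"dz":0.004,"twist":0,"jaw":-1}
    - {"dx":0,"dy":0,"dz":0.002,"twist":0,"jaw":-1}
    - {"dx":0,"dy":0,"dz":0.002,"twist":0,"jaw":-1}
    - {"dx":0,"dy":0,"dz":0,"twist":0,"jaw":-1}

```text
t: 22.22
eef_pos: [0.6088, 0.1671, 0.2017]
ee_rot: [3.141, -0.001, -2.415]
force: [0.2, -1.0, -0.9]
width: 0.0296
gripper_force: 40.0
```

Call:
move_arm:
  increments:
    - {"dx":0,"dy":0,"dz":0.0015,"twist":0,"jaw":-1}
    - {"dx":0,"dy":0,"dz":0.0015,"twist":0,"jaw":-1}
    - {"dx":0,"dy":0,"dz":0.0015,"twist":0,"jaw":-1}
    - {"dx":0,"dy":0,"dz":0,"twist":0,"jaw":-1}

```text
t: 22.55
eef_pos: [0.6089, 0.167, 0.1977]
ee_rot: [3.141, -0.0, -2.415]
force: [-0.4, 0.4, -1.1]
width: 0.03
gripper_force: 40.0
```

Call:
move_arm:
  increments:
    - {"dx":0,"dy":0,"dz":0.0015,"twist":0,"jaw":-1}
    - {"dx":0,"dy":0,"dz":0.0015,"twist":0,"jaw":-1}
    - {"dx":0,"dy":0,"dz":0.0015,"twist":0,"jaw":-1}
    - {"dx":0,"dy":0,"dz":0,"twist":0,"jaw":-1}

```text
t: 22.88
eef_pos: [0.6088, 0.1668, 0.1933]
ee_rot: [3.142, -0.001, -2.415]
force: [-1.1, -1.1, 0.4]
width: 0.0294
gripper_force: 40.0
```

Call:
move_arm:
  increments:
    - {"dx":0,"dy":0,"dz":0.0015,"twist":0,"jaw":-1}
    - {"dx":0,"dy":0,"dz":0.0015,"twist":0,"jaw":-1}
    - {"dx":0,"dy":0,"dz":0,"twist":0,"jaw":-1}

```text
t: 23.13
eef_pos: [0.6088, 0.1668, 0.1902]
ee_rot: [3.141, -0.001, -2.415]
force: [-0.5, -1.7, -0.5]
width: 0.0294
gripper_force: 40.0
```

Call:
move_arm:
  increments:
    - {"dx":0,"dy":0,"dz":0.0015,"twist":0,"jaw":-1}
    - {"dx":0,"dy":0,"dz":0.0015,"twist":0,"jaw":-1}
    - {"dx":0,"dy":0,"dz":0,"twist":0,"jaw":-1}

```text
t: 23.38
eef_pos: [0.6086, 0.1669, 0.1867]
ee_rot: [3.141, -0.001, -2.415]
force: [-1.0, -2.0, -2.0]
width: 0.0295
gripper_force: 40.0
```

Call:
move_arm:
  increments:
    - {"dx":0,"dy":0,"dz":0.0015,"twist":0,"jaw":-1}
    - {"dx":0,"dy":0,"dz":0.0015,"twist":0,"jaw":-1}
    - {"dx":0,"dy":0,"dz":0,"twist":0,"jaw":-1}

```text
t: 23.63
eef_pos: [0.6087, 0.1669, 0.1839]
ee_rot: [3.141, -0.001, -2.415]
force: [-2.0, -2.2, -1.2]
width: 0.0295
gripper_force: 40.0
```

Call:
move_arm:
  increments:
    - {"dx":0.0006,"dy":0,"dz":0.0015,"twist":0,"jaw":-1}
    - {"dx":0,"dy":0,"dz":0.0015,"twist":0,"jaw":-1}
    - {"dx":0,"dy":0,"dz":0.0015,"twist":0,"jaw":-1}
    - {"dx":0,"dy":0,"dz":0,"twist":0,"jaw":-1}

```text
t: 23.97
eef_pos: [0.6085, 0.1667, 0.1796]
ee_rot: [3.141, -0.0, -2.415]
force: [-0.9, -1.3, -2.5]
width: 0.0294
gripper_force: 40.0
```

Call:
move_arm:
  increments:
    - {"dx":0,"dy":0,"dz":0.0015,"twist":0,"jaw":-1}
    - {"dx":0,"dy":0,"dz":0.0015,"twist":0,"jaw":-1}
    - {"dx":0,"dy":0,"dz":0.0015,"twist":0,"jaw":-1}
    - {"dx":0,"dy":0,"dz":0,"twist":0,"jaw":-1}

```text
t: 24.3
eef_pos: [0.6082, 0.1667, 0.1745]
ee_rot: [3.141, -0.001, -2.415]
force: [-1.4, -0.2, -5.3]
width: 0.0292
gripper_force: 40.0
```

```bash
python3 - <<'E'
from h import *
arm.grab_frame("scene")
for n in ("spacer_mid","washer_mid","retainer_mid"): print([(np.round(d["position"],4),d["score"]) for d in arm.pinpoint("scene",n)[:2]])
plan(.609,.1667,.1725)
E
```

```text
[]
[]
[]
pose [0.6082 0.1668 0.1748] [ 3.141e+00 -9.000e-04 -2.415e+00] d_tool [-0.0005 -0.0006  0.0023] twist 0 F [-0.83  0.05 -6.98] q6 -1.42
```

Call:
move_arm:
  increments:
    - {"dx":0,"dy":0,"dz":0.001,"twist":0,"jaw":-1}
    - {"dx":0,"dy":0,"dz":0.001,"twist":0,"jaw":-1}
    - {"dx":0,"dy":0,"dz":0,"twist":0,"jaw":-1}
    - {"dx":0,"dy":0,"dz":0,"twist":0,"jaw":-1}

```text
t: 24.83
eef_pos: [0.6088, 0.1667, 0.1738]
ee_rot: [-3.141, 0.0, -2.415]
force: [-0.3, -1.6, -3.0]
width: 0.0293
gripper_force: 40.0
```

Call:
move_arm:
  increments:
    - {"dx":0,"dy":0,"dz":0.001,"twist":0,"jaw":-1}
    - {"dx":0,"dy":0,"dz":0.001,"twist":0,"jaw":-1}
    - {"dx":0,"dy":0,"dz":0,"twist":0,"jaw":-1}
    - {"dx":0,"dy":0,"dz":0,"twist":0,"jaw":-1}

```text
t: 25.17
eef_pos: [0.6091, 0.1669, 0.1725]
ee_rot: [-3.141, 0.002, -2.414]
force: [-1.5, 0.0, 5.3]
width: 0.0295
gripper_force: 40.0
```

Call:
move_arm:
  increments:
    - {"dx":0,"dy":0,"dz":0.0008,"twist":0,"jaw":-1}
    - {"dx":0,"dy":0,"dz":0,"twist":0,"jaw":-1}

```text
t: 25.33
eef_pos: [0.6091, 0.1669, 0.1725]
ee_rot: [-3.141, 0.002, -2.414]
force: [-5.1, -0.8, 11.2]
width: 0.0297
gripper_force: 40.0
```

Call:
move_arm:
  increments:
    - {"dx":0,"dy":0,"dz":-0.0015,"twist":0,"jaw":-1}
    - {"dx":0,"dy":0,"dz":0,"twist":0,"jaw":1}
    - {"dx":0,"dy":0,"dz":0,"twist":0,"jaw":1}
    - {"dx":0,"dy":0,"dz":0,"twist":0,"jaw":1}
    - {"dx":0,"dy":0,"dz":0,"twist":0,"jaw":1}
    - {"dx":0,"dy":0,"dz":-0.03,"twist":0,"jaw":1}
    - {"dx":0,"dy":0,"dz":-0.03,"twist":0,"jaw":1}
    - {"dx":-0.03,"dy":0,"dz":0,"twist":0,"jaw":1}
    - {"dx":-0.03,"dy":0,"dz":0,"twist":0,"jaw":1}
    - {"dx":0,"dy":0,"dz":0,"twist":0,"jaw":1}
    - {"dx":0,"dy":0,"dz":0,"twist":0,"jaw":1}

```text
t: 26.25
eef_pos: [0.654, 0.2073, 0.2312]
ee_rot: [3.141, -0.001, -2.414]
force: [-0.6, -0.2, -0.7]
width: 0.0862
gripper_force: 0.0
```

```bash
python3 - <<'E'
from h import *
im=arm.grab_frame("wrist")
for n in ("spacer_mid","washer_mid","retainer_mid"): print([(np.round(d["position"],4),d["score"]) for d in arm.pinpoint("wrist",n)[:2]])
sc=arm.grab_frame("scene")
for n in ("spacer_mid","washer_mid","retainer_mid"): print([(np.round(d["position"],4),d["score"]) for d in arm.pinpoint("scene",n)[:2]])
u,v=proj("scene",np.array([.61,.167,.11])).astype(int)
a=cv2.resize(sc[v-30:v+30,u-40:u+40],(400,300),interpolation=cv2.INTER_CUBIC)
cv2.imwrite("pics/fin.png",np.hstack([a,cv2.resize(im,(400,300))]))
E
```

```text
[]
[]
[(array([0.6128, 0.1676, 0.109 ]), 0.96)]
[(array([0.613 , 0.1689, 0.0861]), 0.4)]
[(array([0.6089, 0.1672, 0.1005]), 0.5)]
[(array([0.6115, 0.1664, 0.1116]), 0.82)]
```

View pics/fin.png

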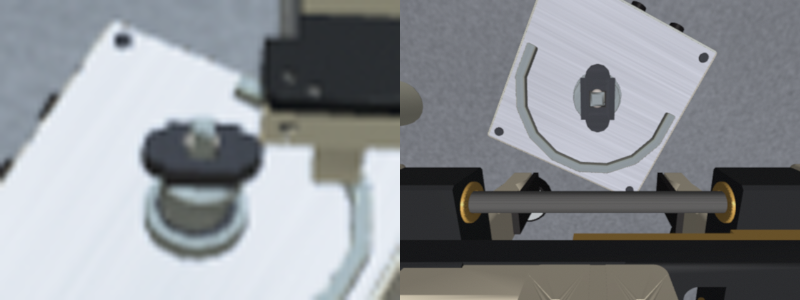

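The final view shows the retainer level on the shaft, the square end through its hole (597,98), and the gripper clear. Contact came at exactly the expected home height.

```bash
python3 -c "
from station import arm
print(arm.job_done())"
```

```text
the job is handed in; nothing more can be done
None
```

I fitted the spacer, washer and retainer on the shaft in that order, felt the retainer come home on the washer at the expected height, let go of everything and handed the job in at about 26 s; no verdict came back.

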